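# Steady a rocking board jig with its wedge foot

## Task

The board jig stands on four wedge feet and one of its corners rocks. Press down with closed fingertips on the bare rail ends, one corner after another, until you find the one that gives, then push the heel of that corner's wedge gently further in under its foot until it is just snug and the corner no longer rocks. Leave the other three wedges where they are, only press and push (nothing is picked up, and the things lying about stay put), and finish clear of everything.

Things in the scene. Friction and masses are not known exactly. Their poses are not given: they have to be found in the camera images.
- jig: Repair jig: steel plate 124 x 210 mm with a green board and heatsink (up to 82 mm over the bench) across two aluminium rails along its x, each 230 long, 30 wide, top 46 mm over the bench, 80 mm either side of its middle. The rails' four ends, bare for 53 mm beyond the plate, are the corners to press. Origin on the bench under its middle; x away from the robot, y left, z up; yaw within 0.2 rad.
- mat: Thin fixed mat under the jig; origin and axes as the jig's at rest. At x +-95, y +-80 mm a round rubber foot stands on a black plastic wedge that slides along y in a fixed steel channel (30 wide, sides 11 mm high). All four wedges have the thin end to +y and, on the foot's -y side, an upright heel block 22 wide, 10 thick, reaching 30 mm over the bench. Pushing a heel to +y drives its wedge in.
- front_left (a point): Top of the front left rail end (nearer the robot, +y), above that corner's foot, 46 mm over the bench, 20 mm from the rail's tip. Three of the corners hardly give under a press (under 1 mm); one, a different one each time, has a gap of 3 to 5 mm under its foot, springs down that far under 4 to 6 N and springs back. Moves with the corner.
- front_right (a point): Top of the front right rail end (nearer the robot, -y), above that corner's foot, 46 mm over the bench, 20 mm from the rail's tip. Three of the corners hardly give under a press (under 1 mm); one, a different one each time, has a gap of 3 to 5 mm under its foot, springs down that far under 4 to 6 N and springs back. Moves with the corner.
- rear_left (a point): Top of the rear left rail end (farther from it, +y), above that corner's foot, 46 mm over the bench, 20 mm from the rail's tip. Three of the corners hardly give under a press (under 1 mm); one, a different one each time, has a gap of 3 to 5 mm under its foot, springs down that far under 4 to 6 N and springs back. Moves with the corner.
- rear_right (a point): Top of the rear right rail end (farther from it, -y), above that corner's foot, 46 mm over the bench, 20 mm from the rail's tip. Three of the corners hardly give under a press (under 1 mm); one, a different one each time, has a gap of 3 to 5 mm under its foot, springs down that far under 4 to 6 N and springs back. Moves with the corner.
- lane_front_left (a point): Fixed point 18 mm over the bench on the centre line of the front left wedge, 70 mm to -y of its foot's middle. The outer (-y) face of that heel stands 4 to 20 mm to +y of this point at the start, different for each wedge; where it stands does not tell whether the wedge is snug. Its -y side is free for 40 mm.
- lane_front_right (a point): Fixed point 18 mm over the bench on the centre line of the front right wedge, 70 mm to -y of its foot's middle. The outer (-y) face of that heel stands 4 to 20 mm to +y of this point at the start, different for each wedge; where it stands does not tell whether the wedge is snug. Its -y side is free for 40 mm.
- lane_rear_left (a point): Fixed point 18 mm over the bench on the centre line of the rear left wedge, 70 mm to -y of its foot's middle. The outer (-y) face of that heel stands 4 to 20 mm to +y of this point at the start, different for each wedge; where it stands does not tell whether the wedge is snug. Its -y side is free for 40 mm.
- lane_rear_right (a point): Fixed point 18 mm over the bench on the centre line of the rear right wedge, 70 mm to -y of its foot's middle. The outer (-y) face of that heel stands 4 to 20 mm to +y of this point at the start, different for each wedge; where it stands does not tell whether the wedge is snug. Its -y side is free for 40 mm.
- slack_wedge (a joint): How far (m) the wedge of the rocking corner has been pushed in, wherever that corner is; the reading does not say which. Starts between 0 and 0.006 and grows as it is pushed in; at 0.020 it is just snug, with its heel's outer face 45 mm from the foot's middle. It slides at about 3 to 4 N; once snug the push rises fast, and about 6 to 12 N is a good stop.
- snug_wedge_1 (a joint): Travel (m) of one of the three wedges that are already snug (in no told place): 0 as it stands at the start, grows if it is driven in. To be left alone.
- snug_wedge_2 (a joint): Travel (m) of one of the three wedges that are already snug (in no told place): 0 as it stands at the start, grows if it is driven in. To be left alone.
- snug_wedge_3 (a joint): Travel (m) of one of the three wedges that are already snug (in no told place): 0 as it stands at the start, grows if it is driven in. To be left alone.
- ssd: Bystander: flat drive 70 x 100 x 7 mm, lying to the left of the jig. Origin under its middle.
- screwdriver: Bystander: screwdriver lying farther to the left. Origin under its middle.
- paste_pot: Bystander: small white pot, 36 mm across, 42 mm high, standing between the two right-hand wedge feet. Origin under its middle.
- heatsink: Bystander: finned aluminium block 60 x 60 x 32 mm to the right of the jig. Origin under its middle.
- ram: Bystander: memory module 30 x 133 x 4 mm lying between the robot and the jig. Origin under its middle.
- cleaner: Bystander: clear bottle, 56 mm across, 150 mm high, to the left of the jig's front left corner. Origin under its middle.
- fan: Bystander: square fan 80 x 80 x 25 mm lying behind the jig. Origin under its middle.
There are look-alikes about, which are no part of the job. What is shaped like the part that bears snug_wedge_2 but red is not meant.

How it is judged:
On the way, in this order (a step that is already met when the one before it is completed fails the run):
1. the rocking corner is found: fingertips press it and the jig dips there (angle between jig's own z axis and vertical above 0.015 rad and contact force between the fingers and jig above 1 N and value of joint slack_wedge below 0.01 m), for 0.1 s.
2. that corner's wedge is pushed in until it is snug (value of joint slack_wedge above 0.0175 m), for 0.1 s.
At the end, for the whole second after the job is handed in: The wedge of the corner that rocked is in to its snug place (20 mm; from 2.5 mm short of it to 10 mm beyond), the other three wedges are within 2.5 mm of where they stood, the jig stands level within 0.009 rad (value of joint slack_wedge between 0.0175 and 0.03 m and angle between jig's own z axis and vertical below 0.009 rad and value of joint snug_wedge_1 between -0.0025 and 0.0025 m and value of joint snug_wedge_2 between -0.0025 and 0.0025 m and value of joint snug_wedge_3 between -0.0025 and 0.0025 m); the robot touches nothing.
It fails at once if one of the three snug wedges was shifted by more than 2.5 mm (value of joint any of snug_wedge_1, snug_wedge_2, snug_wedge_3 above 0.0025 m or value of joint any of snug_wedge_1, snug_wedge_2, snug_wedge_3 below -0.0025 m).
It fails at once if the slack wedge was pulled out or driven hard past snug (value of joint slack_wedge below -0.004 m or value of joint slack_wedge above 0.031 m).
It fails at once if a corner of the jig was lifted (height (world z) of any of front_left, front_right, rear_left, rear_right above 0.054 m).
It fails at once if a thing lying about was shifted by more than 15 mm or lifted (distance of any of ssd, screwdriver, paste_pot, heatsink, ram, cleaner, fan from where it was at the start of the episode above 0.015 m).
It also fails if it takes over 58 s, if anything falls off the work surface, if the arm or the gripper's body presses on something with over 40 N, if the wrist force passes 120 N, or if a joint passes its speed limit or range.

## Robot

A 7-joint arm with a two-finger parallel gripper is mounted at the origin on the work surface. World frame = base frame: x ahead of the robot, y to its left, z up, the work surface at z = 0. Lengths are in m, angles in rad, forces in N, time in s.
With the tool pointing down it reaches from about 0.4 to 0.875 m from the base axis. Payload 19.3 kg.
Tool frame: the origin (TCP) lies at the very end of the fingers, on their centre line; the grasp point (between the pads) lies 19 mm behind it; z points along the fingers, y is the line along which they close (so a half turn about z gives the same grasp; the last joint's range is limited). The gripper opens to 85 mm and grips with 20 to 120 N. Pads are 22 mm wide; open, the fingers measure 114 mm over their backs; the gripper's body (76 mm by 85 mm) begins 54 mm behind the grasp point. The pads swing forward as they close: fully open they stand 13 mm farther back than shut.
Start: joints at [-1.196, 0.521, -0.036, 1.599, 0.021, 1.021, -0.113], TCP at [0.269, 0.564, 0.231] pointing down, gripper open.
Joint ranges: [-2.91, 2.91], [-0.3, 2.13], [-1.5, 1.42], [0.17, 2.43], [-1.26, 4.41], [0.16, 1.93], [-2.52, 2.52]. Speed limits (rad/s): [1.89, 1.89, 2.39, 2.39, 3.01, 3.01, 3.01].

## Interface

Orientations are given as [roll, pitch, yaw] about the fixed x, y, z axes, in that order (R = Rz(yaw) Ry(pitch) Rx(roll)).
In Python, from workcell import bot gives the robot as it stands. The module is installed in compiled form; this text tells all that it offers.
- The arm moves only by the tool apply_moves, never from a script. Its arguments are lists of equal length, an entry for each row: "claw": the finger opening in m, from 0 to 0.0854; "xyz": the shift along the tool's x, y, z in m, a list of three; "twist": the turn, a rotation vector about the tool's x, y, z in rad, a list of three. A call has 1 to 20 rows; each row shifts and turns the commanded pose from where the row before left it, along the tool's axes as they then stand; what a row does not reach is not made up. A row lasts 1/10 s, in which the tool goes at most 50 mm and 8.59 degrees, less where a joint would pass 70% of its speed; a pose out of reach is approached as far as the arm can. A call with a gripper value outside its range is refused whole. The fingers move at their own pace and stop on an object; "force" is the grip in N (left out, the last holds). Time passes only in rows, so rows that do not move let the fingers close. It gives the time, the measured TCP pose, the force, the opening and the grip force at its end, in the units of the state.
- bot.observe(): the state, without advancing time (a new reading comes with each control period).
- bot.grab_frame(name): name is "scene" or "top" or "wrist"; returns a dict with "img" (420x560x3 uint8, red, green, blue), "vfov" (degrees; the focal length in pixels is half the picture's height over the tangent of half this angle, whatever the lens; pixels are square), "cx", "cy" (the principal point, pixels), "view" (4x4, takes a point from world to camera coordinates). Camera axes: x right, y up, looking along -z (the intrinsics and any distortion apply to the point x, -y, -z); pixel columns grow to the right and rows downward; lengths in m; the calibration is good to about 2 mm. A picture is of the moment at which its call begins. There is no depth.
- bot.job_done(): hands the job in; it is judged then, once.
Trained networks look in the newest picture that a camera, given by its name, has taken for a name from the list of things; names that differ only in an ending like _2 or _b are one class to them, and where a whole thing is asked for, a point or a joint stands for the part that bears it (a point fixed in the world has none). Each returns a list of dicts, best first, with "score" (0 to 1); they miss things now and then, are a little off and sometimes report something else, mostly with a low value. They report only what shows in the picture. A call takes as long as a camera call. They do not tell look-alikes from the thing itself.
- bot.find_in(camera, query): "position" ([x, y, z] in m, in world coordinates, good to about 4 mm: the middle of the surface that is visible of it).
The state is a dict: "clock": time; "qpos": joint angles; "qd": joint speeds; "joint_efforts": joint torques, N m; "position": TCP position; "tool_rot": TCP orientation; "force": force on the tool from outside, world axes, zero at the start; "moment": the same for the moment, N m; "grip_width": finger opening in m; "finger_force": force on a finger pad.
Only numpy, scipy, OpenCV 4.12 (cv2) and the standard library are available. Lean on these libraries where they do the work, as an engineer would, in place of code of your own. Each camera call takes 0.05 s, during which the arm holds its last target. There are 200 camera calls.

## Working session

There is one attempt and no reset: what is moved stays moved. The work goes in short steps, Python scripts to look and compute and a tool call to move; the robot and the scene stay as the last step left them, time stands still between calls to the robot, and variables do not carry over. Pictures are saved under pics/ and viewed, at most 10 in all, crops included, and the job is handed in when it is done.

Besides the shell and the picture viewer there is one more tool, called as name(argument=value, ...) on one line, values as JSON. apply_moves: Moves the arm, as the interface text tells. Its arguments: {"type":"object","properties":{"claw":{"type":"array"},"xyz":{"type":"array"},"twist":{"type":"array"},"force":{"type":"number"}},"required":["claw","xyz","twist"]}

```bash
mkdir -p pics; cat > h.py <<'E'
from workcell import bot
import numpy as np, cv2
def save(cam,name):
    f=bot.grab_frame(cam); cv2.imwrite(f'pics/{name}.png',f['img'][:,:,::-1]); return f
def proj(f,p):
    v=np.array(f['view']); c=v@np.append(p,1); F=210/np.tan(np.radians(f['vfov'])/2)
    return f['cx']+F*c[0]/-c[2], f['cy']-F*c[1]/-c[2]
def ray(f,u,v_,z):
    V=np.array(f['view']); F=210/np.tan(np.radians(f['vfov'])/2)
    d=np.array([(u-f['cx'])/F,-(v_-f['cy'])/F,-1]); R=V[:3,:3]; o=-R.T@V[:3,3]; w=R.T@d
    return o+w*(z-o[2])/w[2]
E
python3 - <<'E'
from h import *
s=bot.observe(); print({k:np.round(s[k],3) for k in s})
for c in ('top','scene'):
    f=save(c,c+'1'); print(c,f['vfov'],f['cx'],f['cy'],f.keys(),np.round(f['view'],3).tolist())
    for q in ('jig','mat','front_left','front_right','rear_left','rear_right','slack_wedge','paste_pot','cleaner','ssd','heatsink','ram','fan'):
        print(q,[(np.round(d['position'],3).tolist(),round(d['score'],2)) for d in bot.find_in(c,q)[:5]])
E
```

```text
{'clock': np.float64(0.0), 'qpos': array([-1.196,  0.522, -0.036,  1.6  ,  0.021,  1.021, -0.113]), 'qd': array([ 0.   ,  0.001, -0.002, -0.001, -0.001,  0.001, -0.   ]), 'joint_efforts': array([ 3.0000e-03, -9.2710e+01,  1.9810e+00, -3.6992e+01,  1.8000e-02,
        8.0000e-03, -0.0000e+00]), 'position': array([0.269, 0.564, 0.231]), 'tool_rot': array([-3.14 ,  0.   ,  2.697]), 'force': array([ 0.441, -0.276, -0.024]), 'moment': array([-0.023,  0.008,  0.032]), 'finger_force': np.float64(0.0), 'grip_width': np.float64(0.085)}
top 47.87377227897642 286.4298040907792 216.75336628099166 dict_keys(['img', 'vfov', 'cx', 'cy', 'view']) [[0.011, -1.0, -0.021, 0.044], [0.995, 0.009, 0.097, -0.505], [-0.097, -0.022, 0.995, -1.156], [0.0, 0.0, 0.0, 1.0]]
jig [([0.564, 0.002, 0.06], 0.57)]
mat [([0.56, -0.022, 0.004], 0.55)]
front_left [([0.567, 0.006, 0.06], 0.83)]
front_right [([0.567, 0.006, 0.059], 0.68), ([0.754, -0.019, 0.022], 0.37)]
rear_left [([0.567, 0.011, 0.058], 0.65)]
rear_right [([0.568, 0.009, 0.061], 0.75)]
slack_wedge [([0.478, -0.123, 0.02], 0.53)]
paste_pot [([0.559, -0.145
[... 523 characters left out ...]
 0.285], [0.762, -0.09, 0.642, -1.49], [0.0, 0.0, 0.0, 1.0]]
jig [([0.589, 0.007, 0.052], 0.92)]
mat [([0.764, -0.016, 0.026], 0.49)]
front_left [([0.56, 0.19, 0.008], 0.34)]
front_right [([0.591, 0.006, 0.051], 0.82)]
rear_left [([0.59, 0.01, 0.051], 0.93), ([0.485, -0.128, 0.017], 0.59)]
rear_right [([0.59, 0.006, 0.049], 0.82)]
slack_wedge [([0.487, -0.124, 0.018], 0.65), ([0.385, 0.022, 0.004], 0.39)]
paste_pot [([0.574, -0.148, 0.031], 0.61)]
cleaner [([0.437, 0.191, 0.076], 0.73)]
ssd [([0.557, 0.188, 0.01], 0.73), ([0.59, 0.005, 0.05], 0.69), ([0.665, 0.048, 0.019], 0.24)]
heatsink [([0.615, -0.246, 0.02], 0.93)]
ram [([0.385, 0.022, 0.006], 0.61)]
fan [([0.762, -0.012, 0.024], 0.96)]
```

```bash
python3 -c "
import cv2
i=cv2.imread('pics/top1.png');cv2.imwrite('pics/top1c.png',cv2.resize(i[90:330,130:450],(800,600),interpolation=cv2.INTER_CUBIC))"
```

```text
(no output)
```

View pics/top1c.png

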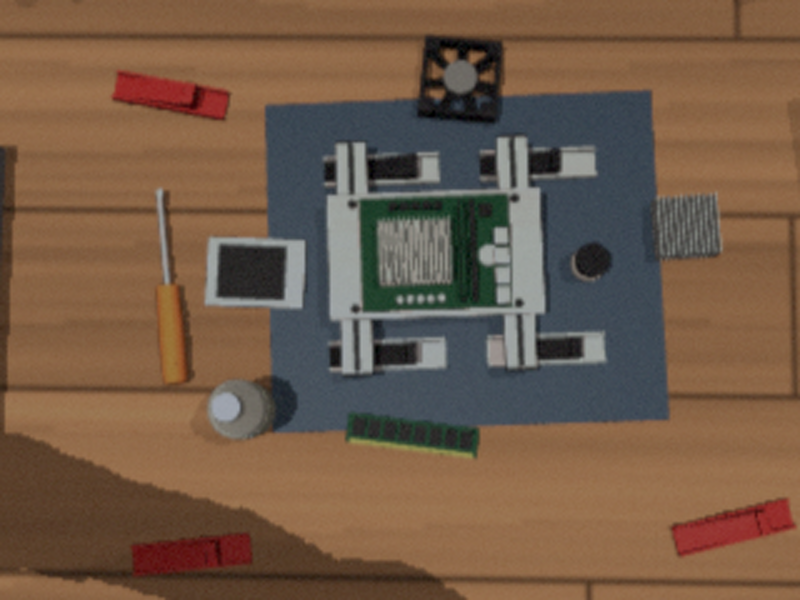

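View pics/scene1.png

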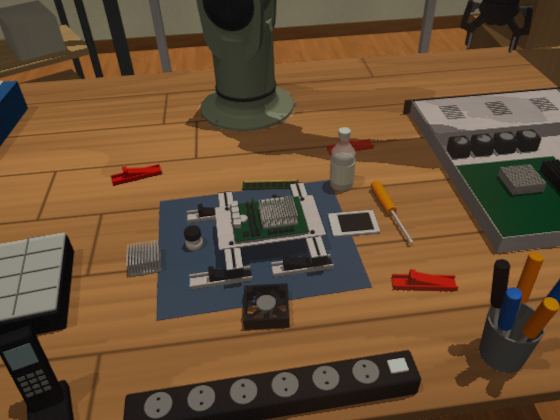

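The top crop shows the four bare rail ends, with tips near (351,142), (512,137), (357,374) and (521,369). The heels are on the right (-y) side of each wedge. The scene view confirms this, with the pot between the two right-hand feet.

```bash
cat > m.py <<'E'
from h import *
f=bot.grab_frame('top')
T={'rl':(351,142),'rr':(512,137),'fl':(357,374),'fr':(521,369)}
P={k:ray(f,130+u/2.5-.3,90+v/2.5-.3,.046) for k,(u,v) in T.items()}
for k in P: print(k,np.round(P[k],4))
c=sum(P.values())/4
x=(P['rl']+P['rr']-P['fl']-P['fr'])[:2]; y=(P['rl']+P['fl']-P['rr']-P['fr'])[:2]
print('len',np.linalg.norm(x)/2,np.linalg.norm(y)/2,'yaw',np.arctan2(x[1],x[0]),np.arctan2(-y[0],y[1]))
# heel-face right edges in crop; heel top z .03
for k,(u,v) in {'rl':(418,167),'rr':(560,162),'fl':(417,353),'fr':(583,348)}.items():
    print('heel',k,np.round(ray(f,130+u/2.5-.3,90+v/2.5-.3,.03),4))
mc=[ray(f,130+u/2.5,90+v/2.5,0.002) for u,v in((265,105),(651,91),(668,418),(272,433))]
print('mat',np.round(mc,3).tolist(),np.round(sum(mc)/4,4))
print('c',c)
yaw=(np.arctan2(x[1],x[0])+np.arctan2(-y[0],y[1]))/2
R=np.array([[np.cos(yaw),-np.sin(yaw)],[np.sin(yaw),np.cos(yaw)]])
for n,a,b in(('fl',-95,80),('fr',-95,-80),('rl',95,80),('rr',95,-80)):
    print(n,np.round(c[:2]+R@[a/1e3,b/1e3],4),'lane',np.round(c[:2]+R@[a/1e3,(b-70)/1e3],4))
E
python3 m.py
```

```text
rl [0.6774 0.0905 0.046 ]
rr [ 0.6833 -0.0695  0.046 ]
fl [0.4464 0.0814 0.046 ]
fr [ 0.4528 -0.0785  0.046 ]
len 0.23091111752867588 0.1600465433207936 yaw 0.03901729621240973 0.038549975963813356
heel rl [0.6561 0.0236 0.03  ]
heel rr [ 0.6621 -0.1189  0.03  ]
heel fl [0.4686 0.023  0.03  ]
heel fr [ 0.4751 -0.141   0.03  ]
mat [[0.726, 0.182, 0.002], [0.743, -0.217, 0.002], [0.407, -0.23, 0.002], [0.387, 0.168, 0.002]] [ 0.5658 -0.0243  0.002 ]
c [0.5650111  0.00597214 0.046     ]
fl [0.467  0.0822] lane [0.4697 0.0123]
fr [ 0.4732 -0.0777] lane [ 0.4759 -0.1476]
rl [0.6568 0.0896] lane [0.6596 0.0196]
rr [ 0.663  -0.0703] lane [ 0.6658 -0.1402]
```

apply_moves(claw=[0,0,0,0,0,0,0,0], xyz=[[0,0,0],[0,0,0],[0,0,0],[0,0,0],[0,0,0],[0,0,0],[0,0,0],[0,0,0]], twist=[[0,0,0.136],[0,0,0.136],[0,0,0.136],[0,0,0.136],[0,0,0.136],[0,0,0.136],[0,0,0.136],[0,0,0.136]], force=40)

```text
clock: 2.25
position: [0.2689, 0.5642, 0.2313]
tool_rot: [-3.142, -0.0, 1.603]
force: [0.2, -0.0, -0.2]
grip_width: 0.0
finger_force: 0.0
```

apply_moves(claw=[0,0,0,0,0,0,0,0,0,0,0,0,0,0,0,0], xyz=[[-0.035,0.0128,0],[-0.035,0.0128,0],[-0.035,0.0128,0],[-0.035,0.0128,0],[-0.035,0.0128,0],[-0.035,0.0128,0],[-0.035,0.0128,0],[-0.035,0.0128,0],[-0.035,0.0128,0],[-0.035,0.0128,0],[-0.035,0.0128,0],[-0.035,0.0128,0],[-0.035,0.0128,0],[-0.034,0.0126,0],[0,0,0],[0,0,0]], twist=[[0,0,0],[0,0,0],[0,0,0],[0,0,0],[0,0,0],[0,0,0],[0,0,0],[0,0,0],[0,0,0],[0,0,0],[0,0,0],[0,0,0],[0,0,0],[0,0,0],[0,0,0],[0,0,0]])

```text
clock: 3.85
position: [0.4665, 0.0818, 0.2313]
tool_rot: [3.142, -0.0, 1.607]
force: [-0.3, -0.3, -0.6]
grip_width: -0.0002
finger_force: 0.0
```

apply_moves(claw=[0,0,0,0,0,0,0,0], xyz=[[0,0,0.03],[0,0,0.04],[0,0,0.04],[0,0,0.04],[0,0,0.02],[0,0,0.01],[0,0,0],[0,0,0]], twist=[[0,0,0],[0,0,0],[0,0,0],[0,0,0],[0,0,0],[0,0,0],[0,0,0],[0,0,0]])

```text
clock: 4.65
position: [0.4668, 0.0828, 0.0521]
tool_rot: [3.141, -0.0, 1.609]
force: [-0.0, -0.2, -0.6]
grip_width: -0.0001
finger_force: 0.0
```

apply_moves(claw=[0,0,0,0,0,0], xyz=[[0,0,0.002],[0,0,0.001],[0,0,0.001],[0,0,0.001],[0,0,0],[0,0,0]], twist=[[0,0,0],[0,0,0],[0,0,0],[0,0,0],[0,0,0],[0,0,0]])

```text
clock: 5.25
position: [0.4664, 0.0823, 0.0463]
tool_rot: [-3.142, 0.0, 1.609]
force: [0.2, 0.2, -0.9]
grip_width: 0.0001
finger_force: 0.0
```

apply_moves(claw=[0,0,0,0], xyz=[[0,0,0.001],[0,0,0.001],[0,0,0],[0,0,0]], twist=[[0,0,0],[0,0,0],[0,0,0],[0,0,0]])

```text
clock: 5.65
position: [0.4665, 0.0824, 0.0451]
tool_rot: [3.141, -0.001, 1.609]
force: [-6.1, -0.3, 28.3]
grip_width: 0.0
finger_force: 14.2
```

apply_moves(claw=[0,0,0,0,0,0,0,0,0,0,0], xyz=[[0,0,-0.03],[-0.02,0,0],[-0.03,0,0],[-0.03,0,0],[-0.03,0,0],[-0.03,0,0],[-0.02,0,0],[0,0,0.015],[0,0,0.01],[0,0,0.003],[0,0,0]], twist=[[0,0,0],[0,0,0],[0,0,0],[0,0,0],[0,0,0],[0,0,0],[0,0,0],[0,0,0],[0,0,0],[0,0,0],[0,0,0]])

```text
clock: 6.75
position: [0.4721, -0.0772, 0.0459]
tool_rot: [-3.14, -0.0, 1.609]
force: [-0.6, -0.4, 0.4]
grip_width: 0.0001
finger_force: 0.1
```

apply_moves(claw=[0,0,0,0], xyz=[[0,0,0.001],[0,0,0.001],[0,0,0],[0,0,0]], twist=[[0,0,0],[0,0,0],[0,0,0],[0,0,0]])

```text
clock: 7.15
position: [0.4726, -0.0773, 0.0445]
tool_rot: [3.141, -0.0, 1.609]
force: [-0.5, 2.2, 2.5]
grip_width: 0.0001
finger_force: 1.1
```

apply_moves(claw=[0,0,0,0,0], xyz=[[0,0,0.001],[0,0,0.001],[0,0,0.0005],[0,0,0],[0,0,0]], twist=[[0,0,0],[0,0,0],[0,0,0],[0,0,0],[0,0,0]])

```text
clock: 7.65
position: [0.4725, -0.0775, 0.0418]
tool_rot: [-3.142, -0.0, 1.609]
force: [-1.2, 2.4, 4.9]
grip_width: 0.0003
finger_force: 2.6
```

apply_moves(claw=[0,0,0,0], xyz=[[0,0,0.0005],[0,0,0.0005],[0,0,0],[0,0,0]], twist=[[0,0,0],[0,0,0],[0,0,0],[0,0,0]])

```text
clock: 8.05
position: [0.4725, -0.0775, 0.0411]
tool_rot: [3.141, -0.0, 1.609]
force: [-3.5, 2.8, 15.3]
grip_width: -0.0002
finger_force: 7.7
```

apply_moves(claw=[0,0,0,0,0,0,0,0,0,0,0], xyz=[[0,0,-0.014],[0,0,-0.02],[-0.02,0,0],[-0.03,0,0],[-0.025,0,0],[-0.01,0,0],[0,0,0.02],[0,0,0.02],[0,0,0.012],[0,0,0.005],[0,0,0]], twist=[[0,0,0],[0,0,0],[0,0,0],[0,0,0],[0,0,0],[0,0,0],[0,0,0],[0,0,0],[0,0,0],[0,0,0],[0,0,0]])

```text
clock: 9.15
position: [0.4755, -0.1623, 0.0175]
tool_rot: [-3.141, -0.0, 1.609]
force: [0.3, -1.1, -0.7]
grip_width: 0.0001
finger_force: 0.0
```

```bash
python3 - <<'E'
from h import *
print(bot.observe()['position'],bot.observe()['force'])
f=bot.grab_frame('scene');i=f['img'][:,:,::-1]
cv2.imwrite('pics/s2.png',cv2.resize(i[160:310,130:330],(800,600),interpolation=cv2.INTER_CUBIC))
E
```

```text
[ 0.47546223 -0.16230973  0.01746267] [ 0.25710371 -1.09935765 -0.74566481]
```

View pics/s2.png

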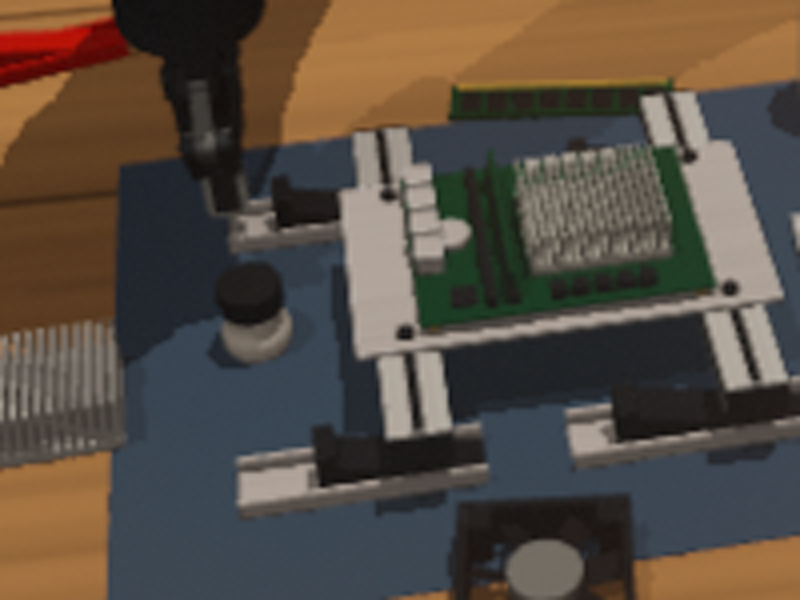

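The closed fingertips, at (225,200) in the crop, stand behind the front right heel at (290,200) in line with its channel, with a free gap between.

apply_moves(claw=[0,0,0,0,0,0,0,0], xyz=[[0.005,0,0],[0.003,0,0],[0.002,0,0],[0.002,0,0],[0.002,0,0],[0.002,0,0],[0.002,0,0],[0,0,0]], twist=[[0,0,0],[0,0,0],[0,0,0],[0,0,0],[0,0,0],[0,0,0],[0,0,0],[0,0,0]])

```text
clock: 10.0
position: [0.4751, -0.1443, 0.0179]
tool_rot: [3.141, 0.0, 1.609]
force: [-0.5, -1.5, 0.7]
grip_width: -0.0003
finger_force: 0.4
```

apply_moves(claw=[0,0,0,0,0], xyz=[[0.002,0,0],[0.002,0,0],[0.002,0,0],[0,0,0],[0,0,0]], twist=[[0,0,0],[0,0,0],[0,0,0],[0,0,0],[0,0,0]])

```text
clock: 10.5
position: [0.4747, -0.1381, 0.0177]
tool_rot: [-3.141, -0.0, 1.609]
force: [-0.6, 0.1, -0.1]
grip_width: 0.0
finger_force: 0.0
```

```bash
python3 - <<'E'
from h import *
for c,(a,b,d,e) in {'scene':(180,240,170,250),'top':(200,260,290,370)}.items():
    i=bot.grab_frame(c)['img'][a:b,d:e,::-1]
    cv2.imwrite(f'pics/{c}3.png',cv2.resize(i,(400,300),interpolation=cv2.INTER_CUBIC))
cv2.imwrite('pics/both3.png',np.hstack([cv2.imread('pics/scene3.png'),cv2.imread('pics/top3.png')]))
E
```

```text
(no output)
```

View pics/both3.png

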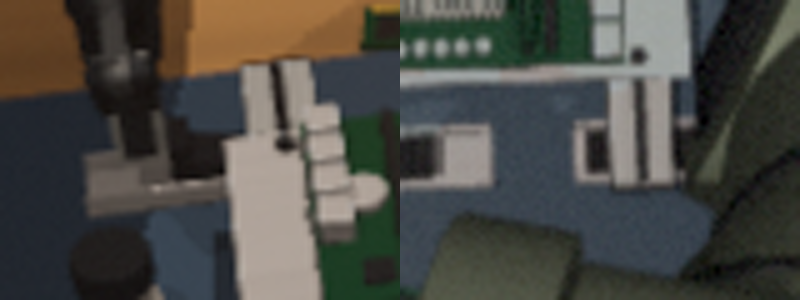

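The fingertip is against the heel. In the top crop the wedge's thin end (black, near (597,150)) now shows beyond the rail where the channel was empty before, so the wedge is sliding in.

apply_moves(claw=[0,0], xyz=[[0.002,0,0],[0.002,0,0]], twist=[[0,0,0],[0,0,0]])

```text
clock: 10.8
position: [0.4745, -0.1347, 0.0178]
tool_rot: [-3.141, 0.0, 1.608]
force: [-1.3, -2.9, -0.3]
grip_width: 0.0003
finger_force: 1.6
```

apply_moves(claw=[0,0], xyz=[[0.001,0,0],[0.001,0,0]], twist=[[0,0,0],[0,0,0]])

```text
clock: 11.0
position: [0.4744, -0.1325, 0.0178]
tool_rot: [-3.141, 0.0, 1.609]
force: [-0.5, -3.2, -0.5]
grip_width: 0.0001
finger_force: 1.5
```

apply_moves(claw=[0,0], xyz=[[0.001,0,0],[0.001,0,0]], twist=[[0,0,0],[0,0,0]])

```text
clock: 11.2
position: [0.4744, -0.1308, 0.0178]
tool_rot: [-3.142, 0.0, 1.609]
force: [-1.8, -6.9, -0.9]
grip_width: 0.0001
finger_force: 3.1
```

apply_moves(claw=[0], xyz=[[0.001,0,0]], twist=[[0,0,0]])

```text
clock: 11.3
position: [0.4743, -0.13, 0.0178]
tool_rot: [3.142, 0.001, 1.608]
force: [-0.1, -8.3, -1.5]
grip_width: 0.0003
finger_force: 4.3
```

apply_moves(claw=[0,0], xyz=[[0.001,0,0],[0,0,0]], twist=[[0,0,0],[0,0,0]])

```text
clock: 11.5
position: [0.4743, -0.1293, 0.0178]
tool_rot: [3.141, 0.001, 1.608]
force: [-1.4, -8.8, -2.3]
grip_width: 0.0004
finger_force: 4.1
```

apply_moves(claw=[0,0,0,0,0,0,0,0,0,0,0,0], xyz=[[-0.005,0,0],[-0.01,0,0],[0,0,-0.025],[0,0,-0.03],[0.02,0,0],[0.03,0,0],[0.017,0,0],[0,0,0.015],[0,0,0.009],[0,0,0.002],[0,0,0.001],[0,0,0]], twist=[[0,0,0],[0,0,0],[0,0,0],[0,0,0],[0,0,0],[0,0,0],[0,0,0],[0,0,0],[0,0,0],[0,0,0],[0,0,0],[0,0,0]])

```text
clock: 12.7
position: [0.472, -0.0769, 0.0461]
tool_rot: [-3.141, -0.001, 1.608]
force: [-3.3, 4.1, 12.9]
grip_width: -0.0002
finger_force: 6.2
```

apply_moves(claw=[0,0], xyz=[[0,0,0.001],[0,0,0]], twist=[[0,0,0],[0,0,0]])

```text
clock: 12.9
position: [0.4721, -0.0769, 0.0457]
tool_rot: [-3.141, -0.001, 1.608]
force: [-8.4, 4.6, 29.9]
grip_width: 0.0
finger_force: 14.3
```

The corner is now as stiff as front left, at about 30 N within 1 mm. I'll lift clear and check.

apply_moves(claw=[0,0,0,0,0,0,0,0], xyz=[[0,0,-0.02],[0,0,-0.04],[0,0,-0.04],[0,0,-0.04],[0,0,-0.02],[0,0,0],[0,0,0],[0,0,0]], twist=[[0,0,0],[0,0,0],[0,0,0],[0,0,0],[0,0,0],[0,0,0],[0,0,0],[0,0,0]])

```text
clock: 13.7
position: [0.4719, -0.0769, 0.204]
tool_rot: [-3.14, 0.0, 1.608]
force: [0.1, -0.5, -1.1]
grip_width: 0.0005
finger_force: 0.0
```

```bash
python3 - <<'E'
from h import *
s=bot.observe();print(s['position'],s['force'])
i=bot.grab_frame('scene')['img'][160:310,130:330,::-1]
cv2.imwrite('pics/s4.png',cv2.resize(i,(800,600),interpolation=cv2.INTER_CUBIC))
E
```

```text
[ 0.47190567 -0.07688179  0.20399519] [ 0.10070969 -0.54569391 -1.05234805]
```

View pics/s4.png

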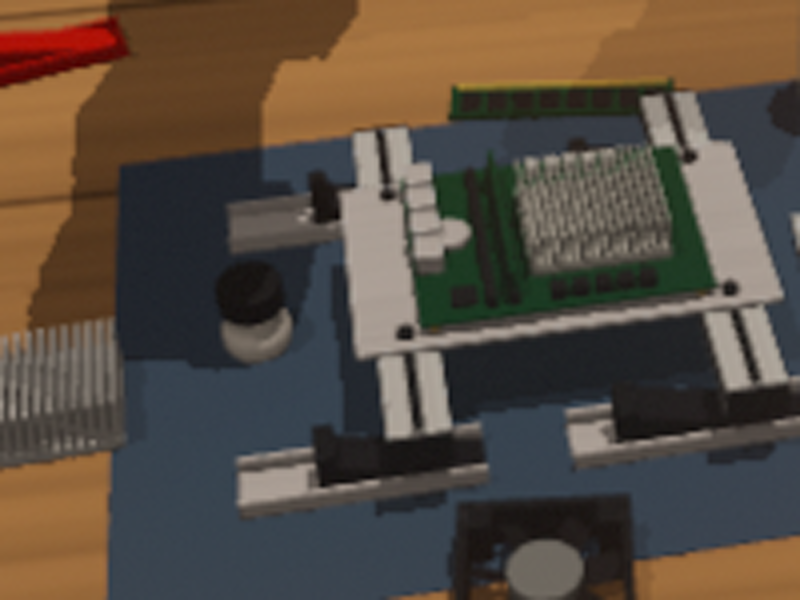

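The front right heel moved from about (285,195) to (318,195) in the crop, roughly 18 mm. The jig looks level, and the pot and the other wedges haven't moved.

```bash
python3 -c "
from workcell import bot
print(bot.job_done())"
```

```text
the job is handed in; nothing more can be done
None
```

The front right corner was the one rocking; I pushed its wedge in about 18 mm until it was snug (about 9 N), a re-press there met about 30 N with almost no give, and the job is handed in with the arm clear (no verdict returned).

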